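# Spin the bench turntable and stop it on the pointer

## Robot

A 6-joint arm with a two-finger parallel gripper is mounted at the origin on the work surface; the furniture and walls round the work are solid. World frame = base frame: x ahead of the robot, y to its left, z up, the work surface at z = 0. Lengths are in m, angles in rad, forces in N, time in s.
With the tool pointing down it reaches from about 0.375 to 0.9 m from the base axis. Payload 3.1 kg.
Tool frame: the origin (TCP) lies at the very end of the fingers, on their centre line; the grasp point (between the pads) lies 19 mm behind it (manip.pinch_z is the distance from the TCP to the grasp point, in m); z points along the fingers, y is the direction in which the jaws open and shut (so a half turn about z gives the same grasp; the last joint's range is limited). The gripper opens to 85 mm and grips with 20 to 120 N. Pads are 22 mm wide; open, the fingers measure 114 mm over their backs; the gripper's body (76 mm by 85 mm) begins 54 mm behind the grasp point. The pads swing forward as they close: fully open they stand 13 mm farther back than shut.
Start: joints at [0.928, 0.527, 1.433, -0, 1.181, -0.178], TCP at [0.28, 0.559, 0.207] pointing down, gripper open.
Joint ranges: [-3.08, 3.08], [-0.75, 2.2], [0.22, 2.44], [-1.43, 4.57], [0, 2.65], [-2.85, 2.85]. Speed limits (rad/s): [2.79, 2.79, 3.14, 3.14, 3.14, 3.14].

## Interface

Orientations are given as a unit quaternion [x, y, z, w].
In Python, from station import manip gives the robot as it stands.
- The arm moves only by the tool drive_tool, never from a script. Its argument "increments" is a list of rows, each a list of 7 numbers: the closure in counts, from 0 (fully open) to 255 (shut), then the shift along the tool's x, y, z in cm, then the turn, a rotation vector about the tool's x, y, z in rad. A call has 1 to 20 rows; each row is the pose to reach, as a shift and turn from the pose commanded when the call began, along the tool's axes at that moment; what a row does not reach only later rows make up. A row lasts 1/10 s, in which the tool goes at most 50 mm and 8.59 degrees, less where a joint would pass 70% of its speed; a pose out of reach is approached as far as the arm can. A call with a gripper value outside its range is refused whole. The fingers move at their own pace and stop on an object; "force" is the grip in N (left out, the last holds). Time passes only in rows, so rows that repeat a pose let the fingers close. It gives the time, the measured TCP pose, the force and the opening at its end, in the units of the state.
- manip.sense(): the state, without advancing time (a new reading comes with each control period).
- manip.snapshot(name): name is "scene" or "top"; returns the picture (420x560x3 uint8, red, green, blue); there is no depth.
- manip.camera_model(name): a dict with "mtx" (3x3 intrinsics, pixels), "k1" (the pictures are not rectified: a ray, as slopes to the right and down, at radius r is drawn at 1 + k1 r^2 times it, then the intrinsics apply), "cam_to_world" (4x4, takes a point from camera to world coordinates). Camera axes: x right, y down, z forward; pixel columns grow to the right and rows downward; lengths in m; the calibration is good to about 2 mm. A picture is of the moment at which its call begins. camera_model takes no time and is no camera call.
- manip.sign_off(): hands the job in, once; it reports no verdict.
The state is a dict: "t": time; "q": joint angles; "qd": joint speeds; "tau": joint torques, N m; "tcp_pos": TCP position; "tool_rot": TCP orientation; "force": force on the tool from outside, world axes, zero at the start; "ft_torque": the same for the moment, N m; "finger_gap": opening from 0.0 (shut) to 1.0 (fully open).
Only numpy, scipy, OpenCV 4.12 (cv2) and the standard library are available. Lean on these libraries where they do the work, as an engineer would, in place of code of your own. Each camera call takes 0.05 s, during which the arm holds its last target. There are 200 camera calls.

## Task

Check that the bench turntable runs free, then leave it indexed: with a fingertip, flick its upright post once so that the disc spins anticlockwise (seen from above) and the post sails past the fixed pointer at least once with nothing touching the disc. Then brake the disc with a fingertip so that it stops with the post in front of the pointer, within about one post width, and take the finger away. Do not grip the post, do not drag it round or flick it again if it has stopped well away from the pointer after that, and leave the loose parts lying round the turntable where they are.

Things in the scene. Friction and masses are not known exactly. Their poses are not given: they have to be found in the camera images.
- disc (a joint): Disc angle on its vertical bearing, rad; counts on over full turns, grows anticlockwise from above. At every multiple of 2 pi the post is exactly at the pointer. Starts at rest at 2.4 to 4.8: first pass at 6.283, second at 12.566. Left alone it loses 0.02 + 0.09 x speed (rad/s) each second (+-30 %): from 1.5 rad/s it coasts about two turns. A fingertip pressed on top stops it in about 0.1 s.
- disc_centre (a point): On the disc's axis at its flat top, 58 mm above the table. Disc: steel, 220 mm across, 16 mm thick, inertia about 0.012 kg m2. Axes are those of the fixed base (230 mm square plate, 12 mm thick), the pointer on its -x side; the base's yaw varies. A cap 32 mm across, 4 mm high sits in the middle; from 20 to 75 mm off the axis the top is flat and clear.
- post (a point): Foot of the upright round steel post on the disc, on the post's axis at the level of the disc's flat top, 93 mm from the disc's axis. The post is 16 mm in diameter and stands 45 mm above the flat top (its top is 103 mm above the table); a collar 26 mm wide and 3 mm high surrounds its foot. It turns with the disc.
- post_mid (a point): Point on the same post's axis, 22 mm above the disc's flat top: half-way up the post.
- pointer_mark (a point): Where the post's foot is when it stands exactly at the fixed pointer: 93 mm from the disc's axis, level with the disc's flat top. The pointer is a steel strap outside the rim with a tapering finger, tip 117 mm from the axis, top 63 mm above the table; the strap reaches out to 146 mm from the axis.
- nut: Loose dark steel hexagon nut, 36x41x19 mm, on the table beside the turntable, on the pointer side (bystander); origin at the centre of its underside.
- bolt: Loose steel bolt lying on the table beside the turntable, 27x70x24 mm (bystander); origin at the centre of its underside.
- offcut: Loose dark square steel offcut, 26x60x26 mm, on the table beside the turntable (bystander); origin at the centre of its underside.
- spanner: Loose bright spanner, 27x180x7 mm, on the table beside the turntable (bystander); origin at the centre of its underside.

How it is judged:
By the outcome, as a careful person would: the job done as asked, in the order asked, and still so for the second after the job is handed in, with the robot touching nothing.
It also fails if it takes over 64 s, if anything falls off the work surface, if the arm or the gripper's body presses on something with over 40 N, if the wrist force passes 120 N, or if a joint passes its speed limit or range.

## Working session

There is one attempt and no reset: what is moved stays moved. The work goes in short steps, Python scripts to look and compute and a tool call to move; the robot and the scene stay as the last step left them, time stands still between calls to the robot, and variables do not carry over. Pictures are saved under pics/ and viewed, about 8 in all and at most 12, crops included, and the job is handed in when it is done.

Besides the shell and the picture viewer there is one more tool, called after "Call:" by a JSON object that holds its "op" and its "data". drive_tool: Moves the arm, as the interface text tells. Its arguments: {"type":"object","properties":{"increments":{"type":"array","items":{"type":"array","items":{"type":"number"}}},"force":{"type":"number"}},"required":["increments"]}

```bash
mkdir -p pics; ls; cat > h.py <<'E'
import numpy as np, cv2
from station import manip
def ray(name,u,v):
    c=manip.camera_model(name);K=np.array(c["mtx"]);T=np.array(c["cam_to_world"])
    d=np.array([(u-K[0,2])/K[0,0],(v-K[1,2])/K[1,1]]);p=d.copy()
    for _ in range(30): p=d/(1+c["k1"]*(p@p))
    return T[:3,3],T[:3,:3]@np.array([p[0],p[1],1.])
def at_z(name,u,v,z):
    o,r=ray(name,u,v);return o+r*(z-o[2])/r[2]
def proj(name,P):
    c=manip.camera_model(name);K=np.array(c["mtx"]);T=np.array(c["cam_to_world"])
    q=T[:3,:3].T@(np.array(P)-T[:3,3]);s=q[:2]/q[2];s=s*(1+c["k1"]*(s@s))
    return K[0,0]*s[0]+K[0,2],K[1,1]*s[1]+K[1,2]
def snap(name,f,box=None,k=1):
    im=manip.snapshot(name)[:,:,::-1]
    cv2.imwrite('pics/raw_'+f,im)
    if box: im=im[box[1]:box[3],box[0]:box[2]]
    cv2.imwrite('pics/'+f,cv2.resize(np.ascontiguousarray(im),None,fx=k,fy=k,interpolation=cv2.INTER_CUBIC))
E
python3 - <<'E'
from h import *
snap("scene","s1.png");snap("top","t1.png")
print(manip.sense())
for n in("scene","top"):print(manip.camera_model(n))
E
```

```text
pics
{'t': 0.1, 'q': array([ 9.28481404e-01,  5.28385772e-01,  1.43374860e+00, -3.12198194e-05,
        1.18142685e+00, -1.78486985e-01]), 'qd': array([-0.00012184, -0.00324976, -0.00274935, -0.00053268, -0.00073728,
        0.00050702]), 'tau': array([ 3.30567473e-04, -4.43303668e+01, -1.78586894e+01, -1.67230810e-04,
        3.85996420e-03, -3.87144055e-06]), 'tcp_pos': array([0.27916661, 0.55842116, 0.20613194]), 'tool_rot': array([ 2.29834780e-01,  9.73229164e-01, -9.08309787e-04, -3.79469915e-04]), 'force': array([-0.59109658, -0.50205708, -0.32051701]), 'ft_torque': array([-0.02253367,  0.00760702,  0.01055331]), 'finger_gap': 0.9977109410834812}
{'mtx': array([[411.48602491,   0.        , 279.85754665],
       [  0.        , 411.48602491, 207.39610608],
       [  0.        ,   0.        ,   1.        ]]), 'k1': -0.1058135314712774, 'cam_to_world': array([[ 0.7557728 , -0.49288534,  0.4311282 ,  0.15764413],
       [-0.65461767, -0.55175394,  0.51676232, -0.46539765],
       [-0.01682789, -0.67277904, -0.73965207,  0.78350232],
       [ 0.        ,  0.        ,  0.        ,  1.        ]])}
{'mtx': array([[404.21582495,   0.        , 274.45821208],
       [  0.        , 404.21582495, 211.76625632],
       [  0.        ,   0.        ,   1.        ]]), 'k1': -0.048513517632998236, 'cam_to_world': array([[ 2.48097846e-02, -9.97321025e-01,  6.88131413e-02,
         4.64623599e-01],
       [-9.99172075e-01, -2.25179228e-02,  3.38837330e-02,
        -9.26439937e-04],
       [-3.22434304e-02, -6.95968173e-02, -9.97053983e-01,
         1.14557083e+00],
       [ 0.00000000e+00,  0.00000000e+00,  0.00000000e+00,
         1.00000000e+00]])}
```

View pics/t1.png

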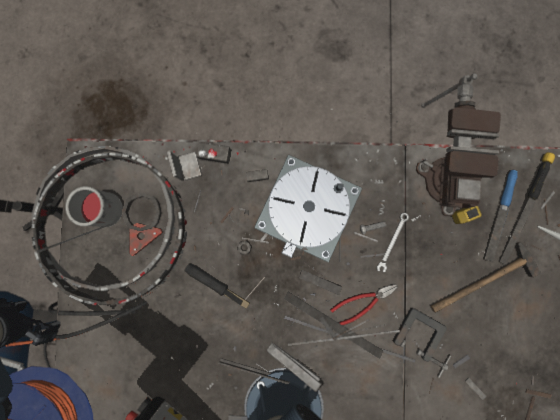

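View pics/s1.png

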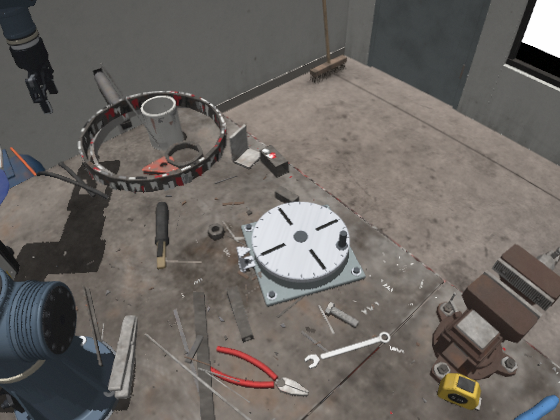

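The top view shows the disc's cap at about (309,206), the post at about (338,188) and the pointer at about (289,250). I'll enlarge it.

```bash
python3 - <<'E'
from h import *
im=cv2.imread('pics/raw_t1.png')[140:280,220:400]
cv2.imwrite('pics/t1c.png',cv2.resize(im,None,fx=4,fy=4,interpolation=cv2.INTER_CUBIC))
E
```

```text
(no output)
```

View pics/t1c.png

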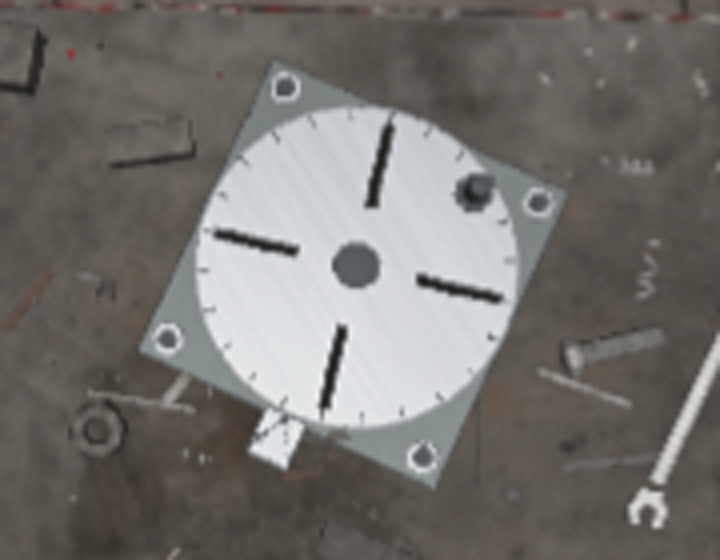

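The crop shows the cap centre at about (356,265), the post collar at (472,193), the post top at (484,184) and the pointer strap from (287,412) to (270,460). The base corners are at (276,60), (566,192), (436,488) and (138,350).

```bash
cat >> h.py <<'E'
def tc(u,v,z): return at_z("top",220+u/4-.375,140+v/4-.375,z)
E
python3 - <<'E'
from h import *
C=tc(356,265,.062);print("cap",C)
P=tc(472,193,.060);print("post foot",P,np.linalg.norm((P-C)[:2]))
P2=tc(484,184,.103);print("post top",P2,np.linalg.norm((P2-C)[:2]))
d=[tc(356+a*161,265+b*161,.058) for a,b in((1,0),(-1,0),(0,1),(0,-1))];print("disc",np.mean(d,0),np.linalg.norm(d[0]-d[1]))
B=[tc(*p,.012) for p in((276,60),(566,192),(436,488),(138,350))]
print("base",np.mean(B,0),[np.linalg.norm(B[i]-B[i-1]) for i in range(4)])
for i in range(4):
  e=B[i]-B[i-1];print(np.degrees(np.arctan2(e[1],e[0]))%90)
for p in((287,412),(270,460)):
  q=tc(*p,.062);print("ptr",q,np.linalg.norm((q-C)[:2]),np.degrees(np.arctan2(*(q-C)[1::-1])))
for a in(P,P2):print("post ang",np.degrees(np.arctan2(*(a-C)[1::-1])))
for n,p in dict(nut=(97,430),bolt1=(575,358),bolt2=(660,335),off=(150,142)).items():print(n,tc(*p,.015))
# scene check
print(proj("scene",C),proj("scene",P2),proj("scene",P))
E
```

```text
cap [ 0.55733094 -0.05546948  0.062     ]
post foot [ 0.60790702 -0.13269472  0.06      ] 0.09231292560694591
post top [ 0.60826353 -0.13514701  0.103     ] 0.09456551142299945
disc [ 0.55806472 -0.05557789  0.058     ] 0.21671355828206537
base [ 0.55710366 -0.05648307  0.012     ] [np.float64(0.22765117339984198), np.float64(0.22467168900621204), np.float64(0.2268144574876185), np.float64(0.22907613240451077)]
66.08224439415382
66.37626251409377
67.19339394031044
66.59055917826001
ptr [ 0.45780737 -0.01136315  0.062     ] 0.10885912993313535 156.09828643167054
ptr [ 0.42559251 -0.00074819  0.062     ] 0.14265144702716742 157.4430580765271
post ang -56.778549337031244
post ang -57.411901235724024
nut [0.44161857 0.1205919  0.015     ]
bolt1 [ 0.49981467 -0.21130787  0.015     ]
bolt2 [ 0.51717903 -0.27023999  0.015     ]
off [0.64540114 0.08911211 0.015     ]
(np.float64(300.40607087599165), np.float64(235.27602344904867)) (np.float64(344.0364945844498), np.float64(232.67794783629813)) (np.float64(341.1538450690061), np.float64(244.3796594542398))
```

Call:
{"op": "drive_tool", "data": {"increments": [[255,0,0,-4,0,0,0],[255,-57.4,-52.3,-4,0,0,0.53],[255,-57.4,-52.3,-4,0,0,0.53],[255,-57.4,-52.3,-4,0,0,0.53],[255,-57.4,-52.3,-4,0,0,0.53],[255,-57.4,-52.3,-4,0,0,0.53],[255,-57.4,-52.3,-4,0,0,0.53],[255,-57.4,-52.3,-4,0,0,0.53],[255,-57.4,-52.3,-4,0,0,0.53],[255,-57.4,-52.3,-4,0,0,0.53],[255,-57.4,-52.3,-4,0,0,0.53],[255,-57.4,-52.3,-4,0,0,0.53],[255,-57.4,-52.3,-4,0,0,0.53],[255,-57.4,-52.3,-4,0,0,0.53],[255,-57.4,-52.3,-4,0,0,0.53],[255,-57.4,-52.3,-4,0,0,0.53],[255,-57.4,-52.3,-4,0,0,0.53],[255,-57.4,-52.3,-4,0,0,0.53],[255,-57.4,-52.3,-4,0,0,0.53],[255,-57.4,-52.3,-4,0,0,0.53]], "force": 30}}

```text
t: 2.1
tcp_pos: [0.5581, -0.1642, 0.2466]
tool_rot: [0.476, 0.879, 0.0, -0.001]
force: [0.5, 0.8, -0.5]
finger_gap: 0.0
```

```bash
python3 - <<'E'
from h import *
from scipy.spatial.transform import Rotation as R
s=manip.sense();print(s["t"],s["q"],s["tcp_pos"],s["finger_gap"],s["force"]);print(R.from_quat(s["tool_rot"]).as_matrix().round(4))
E
```

```text
2.1 [-4.78350096e-01  4.26359089e-01  1.49591859e+00  3.77974326e-04
  1.22130225e+00 -1.05631440e+00] [ 0.55805953 -0.16419973  0.24657909] 0.000295354388251508 [ 0.4532726   0.8476887  -0.50266479]
[[-5.462e-01  8.376e-01 -1.600e-03]
 [ 8.376e-01  5.462e-01  1.200e-03]
 [ 1.900e-03 -7.000e-04 -1.000e+00]]
```

Call:
{"op": "drive_tool", "data": {"increments": [[255,0,0,5,0,0,0],[255,0,0,10,0,0,0],[255,0,0,14,0,0,0],[255,0,0,16.5,0,0,0],[255,0,0,16.8,0,0,0],[255,0,0,16.8,0,0,0],[255,0,0,16.8,0,0,0]]}}

```text
t: 2.8
tcp_pos: [0.5602, -0.1655, 0.0808]
tool_rot: [0.476, 0.879, 0.0, 0.002]
force: [0.2, -0.8, 0.7]
finger_gap: 0.001
```

```bash
python3 - <<'E'
from h import *
snap("scene","s2.png",(220,130,420,280),4)
s=manip.sense();print(s["t"],s["tcp_pos"],s["force"])
E
```

```text
2.85 [ 0.5603908  -0.16578184  0.08107562] [-0.93185531  0.08549979  0.3977415 ]
```

View pics/s2.png

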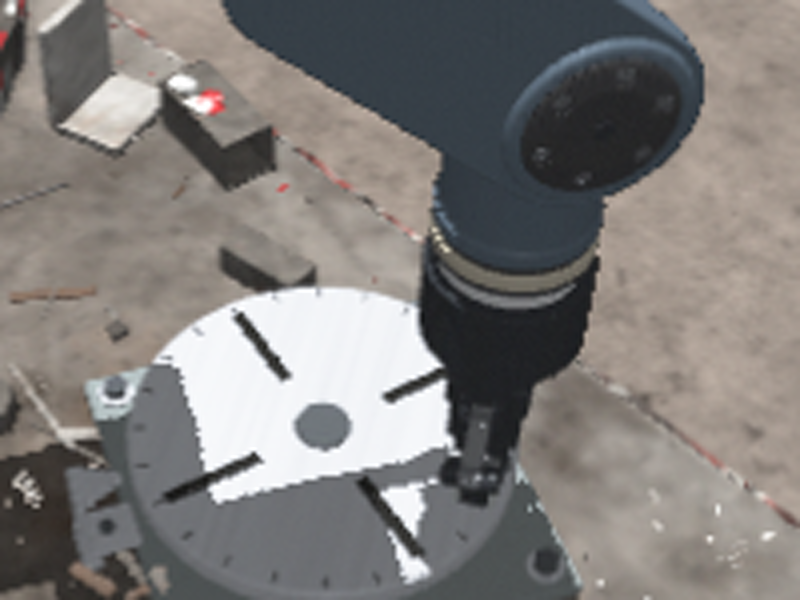

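The view is clear. The finger is just behind the post, which it hides, and the force is about zero. I'll flick now and then lift away.

Call:
{"op": "drive_tool", "data": {"increments": [[255,0,0.8,0,0,0,0],[255,0,2.4,0,0,0,0],[255,0,4.2,0,0,0,0],[255,0,6.0,0,0,0,0],[255,0,6.0,0,0,0,0],[255,0,4.5,-2,0,0,0],[255,0,4,-5,0,0,0],[255,0,4,-6,0,0,0],[255,3,6,-6,0,0,0],[255,5.8,8.5,-6,0,0,0],[255,5.8,8.5,-6,0,0,0]]}}

```text
t: 3.95
tcp_pos: [0.5983, -0.0663, 0.139]
tool_rot: [0.475, 0.88, 0.001, -0.001]
force: [0.1, -0.4, -0.1]
finger_gap: -0.002
```

```bash
python3 - <<'E'
from h import *
ims=[]
for i in range(4):
    t=manip.sense()["t"];im=manip.snapshot("scene")[:,:,::-1];cv2.imwrite(f'pics/f{i}.png',im);print(t);ims.append(im)
a=[cv2.resize(np.ascontiguousarray(x[170:300,220:380]),None,fx=2.4,fy=2.2) for x in (ims[0],ims[3])]
im=manip.snapshot("top")[:,:,::-1];cv2.imwrite('pics/ft.png',im)
b=cv2.resize(np.ascontiguousarray(im[140:280,220:400]),(384,286))
cv2.imwrite('pics/m1.png',np.vstack([np.hstack(a),np.hstack([b,b*0])]))
s=manip.sense();print(s["t"],s["tcp_pos"],s["force"])
E
```

```text
3.95
4.0
4.05
4.1
4.2 [ 0.59866742 -0.07151431  0.13881938] [ 0.57685565 -0.43393572 -0.63201488]
```

View pics/m1.png

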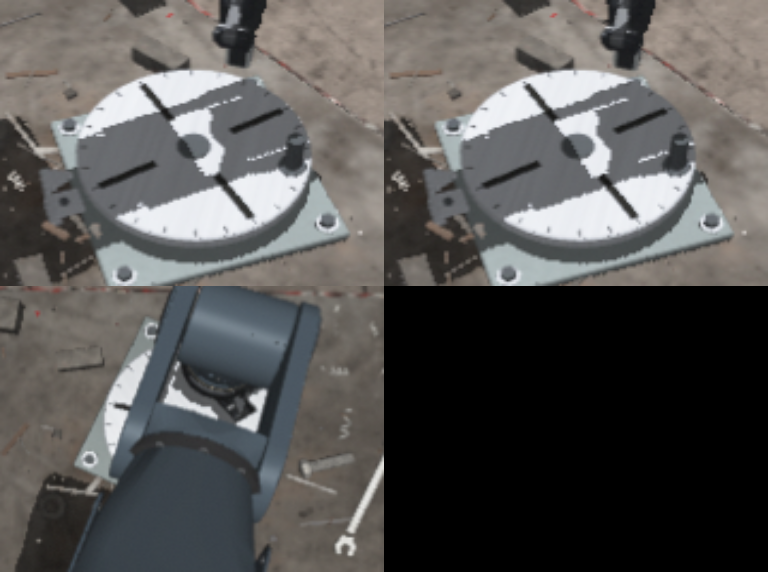

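Frames 0 and 3 show the post at about (342,239), close to where it began. I'll measure the disc angle from a rectified view.

```bash
cat >> h.py <<'E'
C=np.array([.5575,-.056]);PTR=np.radians(156.5)
_a=np.radians(np.arange(0,360,.5))
def postline(im,zs=(.075,.085,.095),w=.0):
    """darkness of post axis pixels for each candidate disc angle (deg from pointer)"""
    g=cv2.cvtColor(im,cv2.COLOR_BGR2GRAY).astype(np.float32)
    out=[]
    for z in zs:
        p=np.array([proj("scene",(C[0]+.093*np.cos(PTR+a),C[1]+.093*np.sin(PTR+a),z)) for a in _a],np.float32)
        out.append(cv2.remap(g,p[:,:1],p[:,1:],cv2.INTER_LINEAR)[:,0])
    return np.max(out,0)
def rect(im,n=360,s=.0007):
    j,i=np.meshgrid(np.arange(n),np.arange(n));X=C[0]-(i-n/2)*s;Y=C[1]-(j-n/2)*s
    P=[proj("scene",(x,y,.058)) for x,y in zip(X.ravel(),Y.ravel())]
    P=np.array(P,np.float32).reshape(n,n,2)
    return cv2.remap(im,P,None,cv2.INTER_LINEAR)
E
python3 - <<'E'
from h import *
ims=[cv2.imread(f'pics/{f}.png') for f in('raw_s1','f0','f3')]
cv2.imwrite('pics/m2.png',np.hstack([cv2.resize(rect(i,180,.0014),(260,260)) for i in ims]))
print([np.abs(ims[1].astype(int)-ims[2])[200:290,240:360].mean()])
for i in ims:
    d=postline(i);k=np.argsort(d)[:8];print(k*.5,d[k])
E
```

```text
Traceback (most recent call last):
  File "h.py", line 32, in rect
    P=[proj("scene",(x,y,.058)) for x,y in zip(X.ravel(),Y.ravel())]
       ~~~~^^^^^^^^^^^^^^^^^^^^
  File "h.py", line 11, in proj
    c=manip.camera_model(name);K=np.array(c["mtx"]);T=np.array(c["cam_to_world"])
ValueError: time passes only in moves, steps and waits
```

```bash
cat >> h.py <<'E'
_cm=manip.camera_model("scene")
def projN(P):
    c=_cm;T=c["cam_to_world"];q=(np.asarray(P)-T[:3,3])@T[:3,:3];s=q[...,:2]/q[...,2:]
    s=s*(1+c["k1"]*(s**2).sum(-1,keepdims=True));return (s*c["mtx"][0,0]+c["mtx"][:2,2]).astype(np.float32)
def postline(im,zs=(.075,.085,.095)):
    g=cv2.cvtColor(im,cv2.COLOR_BGR2GRAY).astype(np.float32)
    return np.max([cv2.remap(g,projN(np.stack([C[0]+.093*np.cos(PTR+_a),C[1]+.093*np.sin(PTR+_a),_a*0+z],-1))[:,None],None,cv2.INTER_LINEAR)[:,0] for z in zs],0)
def rect(im,n=360,s=.0007):
    j,i=np.meshgrid(np.arange(n),np.arange(n))
    return cv2.remap(im,projN(np.stack([C[0]-(i-n/2)*s,C[1]-(j-n/2)*s,i*0+.058],-1)),None,cv2.INTER_LINEAR)
E
cat > m.py <<'E'
from h import *
ims=[cv2.imread(f'pics/{f}.png') for f in('raw_s1','f0','f3')]
cv2.imwrite('pics/m2.png',np.hstack([cv2.resize(rect(i,180,.0014),(260,260)) for i in ims]))
print([np.abs(ims[1].astype(int)-ims[2])[200:290,240:360].mean()])
for i in ims:
    d=postline(i);k=np.argsort(d)[:8];print(k*.5,d[k])
print(manip.sense()["t"])
E
python3 m.py
```

```text
[np.float64(4.474691358024692)]
[138.5 141.5 141.  144.  139.  142.  143.5 138. ] [41.84375  42.003906 42.109375 42.158203 42.23633  42.302734 42.351562
 42.35547 ]
[141.5 141.  140.5 140.  142.  142.5 139.5 143. ] [47.572266 47.71875  47.759766 48.001953 48.033203 48.368164 48.376953
 48.484375]
[141.5 141.  142.  144.  140.5 140.  143.5 142.5] [47.625    47.96875  48.009766 48.35547  48.384766 48.40039  48.484375
 48.543945]
4.2
```

View pics/m2.png

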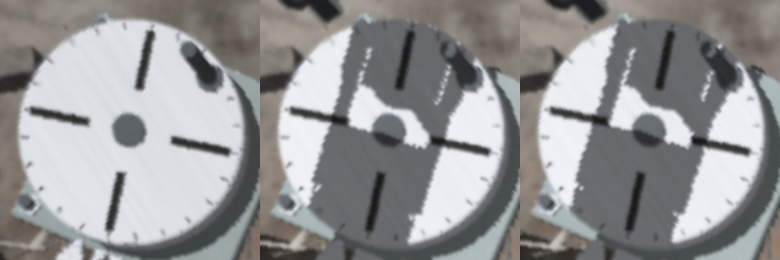

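The disc has not moved, since the bars and post are at the same angle. The finger reversed before reaching the post, so no flick has happened yet. I'll go back to the start point and stroke further.

Call:
{"op": "drive_tool", "data": {"increments": [[255,-3,-4,0,0,0,0],[255,-5.8,-8.3,0,0,0,0],[255,-5.8,-8.3,0,0,0,0],[255,-5.8,-8.3,3,0,0,0],[255,-5.8,-8.3,5.6,0,0,0],[255,-5.8,-8.3,6,0,0,0],[255,-5.8,-8.3,6,0,0,0],[255,-5.8,-8.3,6,0,0,0]]}}

```text
t: 5.0
tcp_pos: [0.5615, -0.1649, 0.0799]
tool_rot: [0.477, 0.879, 0.0, 0.001]
force: [0.2, -0.1, 0.3]
finger_gap: -0.0
```

```bash
python3 - <<'E'
from h import *
from scipy.spatial.transform import Rotation as R
s=manip.sense();print(s["t"],s["tcp_pos"],s["force"])
d=R.from_quat(s["tool_rot"]).as_matrix().T@(np.array([.608,-.134,.08])-s["tcp_pos"]);print("post from tool",d)
E
```

```text
5.0 [ 0.56153426 -0.16491129  0.07994127] [ 0.22702884 -0.1335489   0.32866828]
post from tool [ 5.66453992e-04  5.58055128e-02 -5.73685261e-06]
```

Call:
{"op": "drive_tool", "data": {"increments": [[255,0,0.8,0,0,0,0],[255,0,2.4,0,0,0,0],[255,0,4.2,0,0,0,0],[255,0,6.0,0,0,0,0]]}}

```text
t: 5.4
tcp_pos: [0.6131, -0.1307, 0.08]
tool_rot: [0.477, 0.879, 0.0, 0.001]
force: [-0.1, 0.1, -0.7]
finger_gap: -0.001
```

```bash
python3 - <<'E'
from h import *
im=manip.snapshot("scene")[:,:,::-1];cv2.imwrite('pics/g0.png',im)
r=cv2.resize(rect(im,180,.0014),(400,400))
c=cv2.resize(np.ascontiguousarray(im[200:300,260:360]),(400,400),interpolation=cv2.INTER_CUBIC)
cv2.imwrite('pics/m3.png',np.hstack([r,c]))
s=manip.sense();print(s["t"],s["tcp_pos"],s["force"])
E
```

```text
5.45 [ 0.61606444 -0.12941682  0.08029227] [ 3.35634375 -0.34160569  0.19020018]
```

View pics/m3.png

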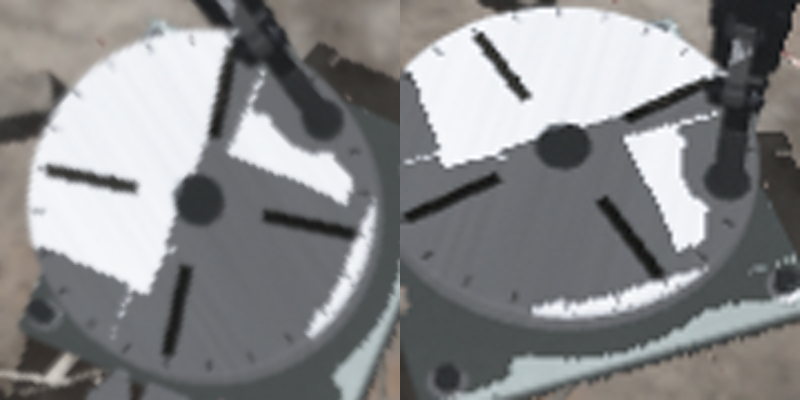

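```bash
python3 - <<'E'
from h import *
for p in((.5604,-.1658,.081),(.5604,-.1658,.105),(.616,-.129,.08),(.616,-.129,.105),(.608,-.134,.058),(.608,-.134,.103)):
    u=projN(p);print(p,u,"m3right",(u-[260,200])*4+[400,0],"s2",(u-[220,130])*4)
im=cv2.imread('pics/g0.png');s2=cv2.imread('pics/raw_s2.png')
a=[cv2.resize(x[195:265,310:380],(400,400),interpolation=cv2.INTER_CUBIC) for x in(s2,im)]
cv2.imwrite('pics/m4.png',np.hstack([np.clip(x.astype(float)*1.8,0,255).astype(np.uint8) for x in a]))
E
```

```text
(0.5604, -0.1658, 0.081) [337.9014  259.98825] m3right [711.60559082 239.95300293] s2 [471.60559082 519.95300293]
(0.5604, -0.1658, 0.105) [338.96356 253.15756] m3right [715.85424805 212.63024902] s2 [475.85424805 492.63024902]
(0.616, -0.129, 0.08) [343.357   235.81364] m3right [733.42797852 143.25457764] s2 [493.42797852 423.25457764]
(0.616, -0.129, 0.105) [344.51266 228.51727] m3right [738.05065918 114.0690918 ] s2 [498.05065918 394.0690918 ]
(0.608, -0.134, 0.058) [341.52783 245.2608 ] m3right [726.11132812 181.04321289] s2 [486.11132812 461.04321289]
(0.608, -0.134, 0.103) [343.55545 232.42766] m3right [734.22180176 129.71063232] s2 [494.22180176 409.71063232]
```

View pics/m4.png

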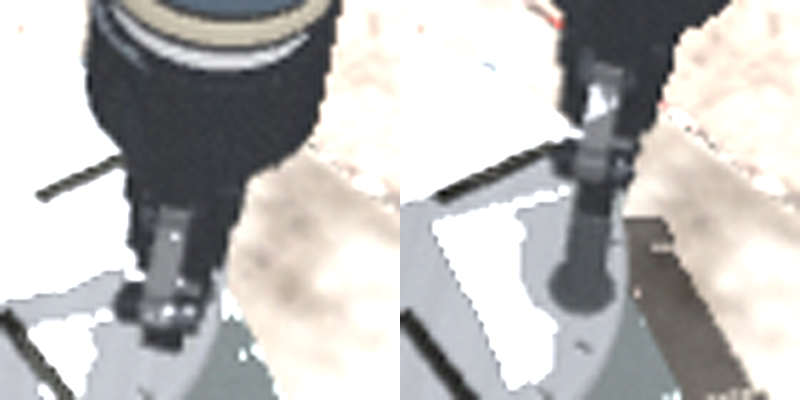

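The finger passed over the post. The fingertips sit about 20 mm behind the reported TCP: they are at about z 0.10 in the picture with the TCP at 0.08. The post has not moved. I'll calibrate the tip height by touching down on clear table before the flick.

Call:
{"op": "drive_tool", "data": {"increments": [[255,0,0,-4,0,0,0],[255,0,0,-8,0,0,0],[255,4.5,2.1,-8,0,0,0],[255,9,4.2,-8,0,0,0],[255,13.5,6.3,-8,0,0,0],[255,18,8.5,-8,0,0,0],[255,22.5,10.7,-8,0,0,0],[255,27.3,12.9,-8,0,0,0],[255,27.3,12.9,-4,0,0,0],[255,27.3,12.9,0,0,0,0],[255,27.3,12.9,4,0,0,0],[255,27.3,12.9,5,0,0,0],[255,27.3,12.9,5,0,0,0],[255,27.3,12.9,5,0,0,0]]}}

```text
t: 6.85
tcp_pos: [0.5717, 0.1678, 0.0305]
tool_rot: [0.477, 0.879, 0.001, 0.001]
force: [0.3, 0.9, 0.9]
finger_gap: 0.0
```

```bash
python3 - <<'E'
from h import *
print(manip.pinch_z)
s=manip.sense();print(s["t"],s["tcp_pos"],s["force"])
im=manip.snapshot("scene")[:,:,::-1];cv2.imwrite('pics/raw5.png',im)
b=im[100:310,170:400];cv2.imwrite('pics/m5.png',cv2.resize(np.ascontiguousarray(b),None,fx=2.6,fy=2.6))
print((projN(s["tcp_pos"])-[170,100])*2.6,(projN(s["tcp_pos"]+[0,0,.022])-[170,100])*2.6)
for p in([.608,-.134,.085],):print(cv2.cvtColor(im,6)[230:250,340:345].mean())
E
```

```text
0.0187
6.85 [0.5717186  0.16775877 0.03054538] [0.32546505 0.85379417 0.90466769]
[196.25140076 232.09165649] [194.50075684 216.25139771]
75.13
```

View pics/m5.png

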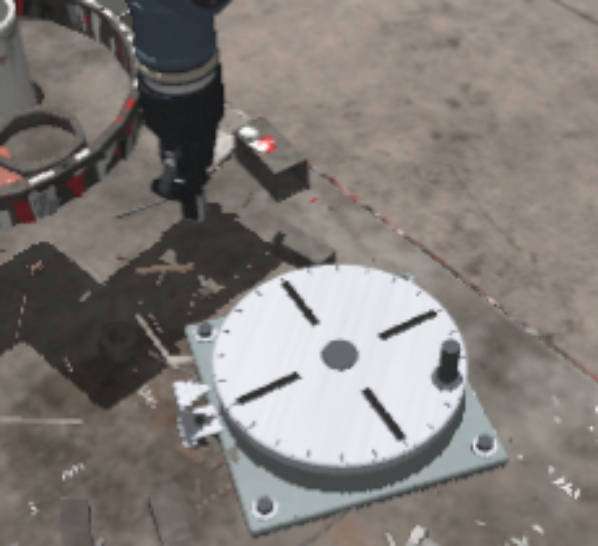

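Call:
{"op": "drive_tool", "data": {"increments": [[255,0,0,1.5,0,0,0],[255,0,0,2.8,0,0,0],[255,0,0,3.2,0,0,0],[255,0,0,3.6,0,0,0],[255,0,0,4.0,0,0,0]]}}

```text
t: 7.4
tcp_pos: [0.5701, 0.1674, -0.0114]
tool_rot: [0.477, 0.879, -0.0, -0.0]
force: [-0.6, -0.8, 1.2]
finger_gap: -0.005
```

Reported z is already below the table with no contact, which confirms the offset. I'll continue in small steps.

Call:
{"op": "drive_tool", "data": {"increments": [[255,0,0,0.4,0,0,0],[255,0,0,0.8,0,0,0],[255,0,0,0.8,0,0,0]]}}

```text
t: 7.7
tcp_pos: [0.5697, 0.1674, -0.0195]
tool_rot: [0.477, 0.879, -0.0, -0.0]
force: [-1.2, 0.4, -0.0]
finger_gap: -0.0
```

Call:
{"op": "drive_tool", "data": {"increments": [[255,0,0,0.3,0,0,0],[255,0,0,0.3,0,0,0]]}}

```text
t: 7.9
tcp_pos: [0.57, 0.1674, -0.0222]
tool_rot: [0.477, 0.879, -0.0, -0.0]
force: [0.2, -0.2, 0.3]
finger_gap: -0.001
```

Call:
{"op": "drive_tool", "data": {"increments": [[255,0,0,0.2,0,0,0],[255,0,0,0.2,0,0,0]]}}

```text
t: 8.1
tcp_pos: [0.5701, 0.1674, -0.0241]
tool_rot: [0.477, 0.879, -0.0, -0.0]
force: [0.1, -0.4, -0.6]
finger_gap: 0.003
```

Call:
{"op": "drive_tool", "data": {"increments": [[255,0,0,0.2,0,0,0],[255,0,0,0.2,0,0,0]]}}

```text
t: 8.3
tcp_pos: [0.5702, 0.1674, -0.0242]
tool_rot: [0.477, 0.879, 0.0, 0.0]
force: [-2.3, -1.1, 11.5]
finger_gap: -0.004
```

Contact is at a reported z of -0.0242, so true tip height = reported z + 24 mm. The disc top is then at reported z 0.034, and the flick goes at about 0.048.

Call:
{"op": "drive_tool", "data": {"increments": [[255,0,0,-5,0,0,0],[255,0,0,-10,0,0,0],[255,0,0,-15,0,0,0],[255,-3.9,-2.7,-17,0,0,0],[255,-7.8,-5.4,-17,0,0,0],[255,-11.7,-8.1,-17,0,0,0],[255,-15.6,-10.8,-17,0,0,0],[255,-19.5,-13.5,-17,0,0,0],[255,-23.5,-16.2,-17,0,0,0],[255,-27.3,-18.8,-17,0,0,0],[255,-27.3,-18.8,-17,0,0,0],[255,-27.3,-18.8,-13,0,0,0],[255,-27.3,-18.8,-9,0,0,0],[255,-27.3,-18.8,-7.4,0,0,0],[255,-27.3,-18.8,-7.4,0,0,0],[255,-27.3,-18.8,-7.4,0,0,0]]}}

```text
t: 9.9
tcp_pos: [0.5617, -0.1634, 0.0482]
tool_rot: [0.476, 0.879, 0.0, -0.0]
force: [-0.5, -0.7, -0.1]
finger_gap: 0.005
```

```bash
python3 - <<'E'
from h import *
from scipy.spatial.transform import Rotation as R
s=manip.sense();print(s["t"],s["tcp_pos"],s["force"])
d=R.from_quat(s["tool_rot"]).as_matrix().T@(np.array([.608,-.134,.05])-s["tcp_pos"]);print("post from tool",d)
E
```

```text
9.9 [ 0.56169825 -0.16338849  0.04822378] [-0.51545826 -0.68408943 -0.11965067]
post from tool [-0.00065715  0.05483721 -0.0017716 ]
```

Call:
{"op": "drive_tool", "data": {"increments": [[255,0,0.8,0,0,0,0],[255,0,2.4,0,0,0,0],[255,0,4.2,0,0,0,0],[255,0,6.0,0,0,0,0],[255,0,5.5,0,0,0,0],[255,0,4,-3,0,0,0],[255,0,4,-7,0,0,0]]}}

```text
t: 10.6
tcp_pos: [0.592, -0.1413, 0.1169]
tool_rot: [0.477, 0.879, -0.001, -0.003]
force: [-0.1, 0.1, -0.3]
finger_gap: 0.001
```

```bash
cat > trk.py <<'E'
import sys
from h import *
n=int(sys.argv[1]);tag=sys.argv[2]
for i in range(n):
    t=manip.sense()["t"];im=manip.snapshot("scene")[:,:,::-1];cv2.imwrite(f'pics/{tag}{i}.png',im)
    d=postline(im);k=np.where(d<62)[0];g=np.split(k,np.where(np.diff(k)>4)[0]+1)
    print(round(t,2),[(round(float(x.mean()*.5),1),len(x)) for x in g if len(x)])
s=manip.sense();print(s["t"],s["tcp_pos"],s["force"])
E
python3 trk.py 3 h
python3 - <<'E'
import cv2,numpy as np
a=[cv2.resize(cv2.imread(f'pics/h{i}.png')[150:310,220:380],(400,400)) for i in(0,2)]
cv2.imwrite('pics/m6.png',np.hstack(a))
E
```

```text
10.6 [(68.8, 8), (167.2, 6), (201.5, 5)]
10.65 [(73.8, 6), (208.2, 4)]
10.7 [(78.8, 4), (214.8, 4)]
10.75 [ 0.59746444 -0.1430255   0.12178243] [-0.13421939  0.58213164 -0.50722222]
```

View pics/m6.png

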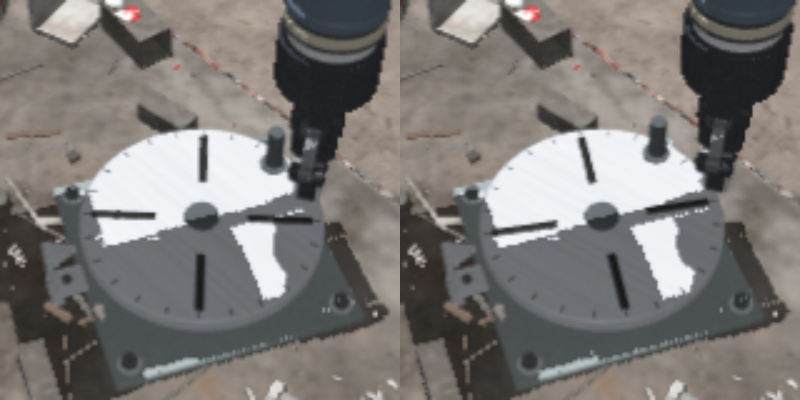

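The disc is spinning: the post goes 201.5° → 214.8° in 0.1 s, about 2.3 rad/s, with the finger clear. I'll move over the brake spot, opposite the pointer and still high, and track.

Call:
{"op": "drive_tool", "data": {"increments": [[255,3,1.8,-1,0,0,0],[255,6.2,3.5,-1,0,0,0],[255,6.2,3.5,-1,0,0,0],[255,6.2,3.5,-1,0,0,0],[255,6.2,3.5,-1,0,0,0],[255,6.2,3.5,-1,0,0,0],[255,6.2,3.5,-1,0,0,0],[255,6.2,3.5,-1,0,0,0]]}}

```text
t: 11.55
tcp_pos: [0.5905, -0.0718, 0.1278]
tool_rot: [0.477, 0.879, -0.0, -0.0]
force: [-0.4, 0.6, 0.3]
finger_gap: 0.003
```

```bash
python3 trk.py 16 i
```

```text
11.55 [(226.0, 21), (326.0, 17)]
11.6 [(226.0, 21), (331.8, 18)]
11.65 [(226.0, 21), (337.2, 38)]
11.7 [(226.2, 20), (342.0, 43)]
11.75 [(226.2, 20), (347.5, 43)]
11.8 [(1.8, 8), (226.5, 21), (350.8, 36)]
11.85 [(4.2, 18), (226.5, 21), (354.0, 23)]
11.9 [(6.8, 28), (226.5, 21), (356.8, 12)]
11.95 [(7.8, 32), (226.5, 21), (359.2, 2)]
12.0 [(12.0, 31), (58.8, 4), (226.5, 21)]
12.05 [(17.2, 28), (62.8, 4), (226.5, 21)]
12.1 [(22.2, 24), (67.8, 4), (226.5, 21)]
12.15 [(27.5, 23), (71.5, 3), (226.5, 21)]
12.2 [(33.0, 21), (226.5, 21)]
12.25 [(34.8, 3), (42.5, 5), (226.5, 21)]
12.3 [(47.5, 3), (226.5, 21)]
12.35 [ 0.59054394 -0.07102122  0.1280196 ] [0.0704788  0.27044918 0.22788548]
```

First pass was at about t = 11.87, untouched. The post tracker is biased by the shadows, so I'll switch to the disc's four dark bars and calibrate them to the post from the first picture.

```bash
cat >> h.py <<'E'
_r=np.arange(.036,.070,.002)
def bars(im,c=None,thr=42):
    """bar phase in deg mod 90 (world angle - pointer), with quality"""
    c=C if c is None else c
    g=cv2.cvtColor(im,cv2.COLOR_BGR2GRAY).astype(np.float32)
    A,Rr=np.meshgrid(PTR+_a,_r);S=cv2.remap(g,projN(np.stack([c[0]+Rr*np.cos(A),c[1]+Rr*np.sin(A),A*0+.058],-1)),None,cv2.INTER_LINEAR)
    m=np.median(S,0); loc=np.minimum(np.roll(m,16),np.roll(m,-16))
    w=np.clip(loc-m-20,0,60)            # dark relative to both sides
    z=(w*np.exp(4j*_a)).sum();return np.degrees(np.angle(z))/4%90,abs(z)/max(w.sum(),1),w.sum()
E
python3 - <<'E'
from h import *
# top: bars and post, relative to the pointer
c=tc(356,265,.062)
for p in((388,127),(372,205),(216,234),(296,250),(343,327),(325,407),(418,280),(500,298)):
    q=tc(*p,.058);print(round((np.degrees(np.arctan2(q[1]-C[1],q[0]-C[0]))-156.5)%90,1),end=' ')
print()
fs=['raw_s1','f0','raw5']+[f'h{i}' for i in range(3)]+[f'i{i}' for i in range(16)]
for f in fs:print(f,np.round(bars(cv2.imread(f'pics/{f}.png')),2))
E
```

```text
11.8 10.2 12.1 10.5 12.3 12.1 11.2 11.9 
raw_s1 [1.15700e+01 9.90000e-01 3.21738e+03]
f0 [9.88000e+00 7.50000e-01 2.49508e+03]
raw5 [1.1560e+01 9.9000e-01 3.2398e+03]
h0 [6.99100e+01 9.90000e-01 2.71777e+03]
h1 [7.61300e+01 9.90000e-01 2.90269e+03]
h2 [8.21600e+01 9.90000e-01 2.92463e+03]
i0 [5.63000e+00 9.90000e-01 2.41302e+03]
i1 [1.13000e+01 9.90000e-01 2.32652e+03]
i2 [1.69600e+01 9.90000e-01 1.94901e+03]
i3 [2.28500e+01 9.90000e-01 1.80459e+03]
i4 [2.84300e+01 9.90000e-01 1.93989e+03]
i5 [3.42400e+01 9.90000e-01 2.03326e+03]
i6 [3.97800e+01 9.90000e-01 2.13003e+03]
i7 [4.53300e+01 9.90000e-01 2.14794e+03]
i8 [5.0980e+01 9.9000e-01 2.1344e+03]
i9 [5.66500e+01 9.90000e-01 2.16134e+03]
i10 [6.19400e+01 9.90000e-01 2.23115e+03]
i11 [6.74200e+01 9.90000e-01 2.30954e+03]
i12 [7.30200e+01 9.90000e-01 2.34032e+03]
i13 [7.85900e+01 9.90000e-01 2.43336e+03]
i14 [8.40300e+01 9.90000e-01 2.29576e+03]
i15 [8.92900e+01 9.90000e-01 2.57387e+03]
```

The bar tracker is precise: post angle = phase + 45° + 90k, which agrees with 146.6° at the start. Speed is about 1.92 rad/s with low loss. The pass at 25.13 rad should come at about 0.5 rad/s near t = 28, which is a gentle one to brake on. I'll wait.

Call:
{"op": "drive_tool", "data": {"increments": [[255,0,0,0,0,0,0],[255,0,0,0,0,0,0],[255,0,0,0,0,0,0],[255,0,0,0,0,0,0],[255,0,0,0,0,0,0],[255,0,0,0,0,0,0],[255,0,0,0,0,0,0],[255,0,0,0,0,0,0],[255,0,0,0,0,0,0],[255,0,0,0,0,0,0],[255,0,0,0,0,0,0],[255,0,0,0,0,0,0],[255,0,0,0,0,0,0],[255,0,0,0,0,0,0],[255,0,0,0,0,0,0],[255,0,0,0,0,0,0],[255,0,0,0,0,0,0],[255,0,0,0,0,0,0],[255,0,0,0,0,0,0],[255,0,0,0,0,0,0]]}}

```text
t: 14.35
tcp_pos: [0.5905, -0.071, 0.128]
tool_rot: [0.477, 0.879, 0.0, 0.0]
force: [-0.6, 0.8, 0.5]
finger_gap: -0.005
```

```bash
cat > fit.py <<'E'
import sys,json,os
from h import *
from scipy.optimize import least_squares
n=int(sys.argv[1]);D=json.load(open('d.json')) if os.path.exists('d.json') else None
if D is None:
    D=[[11.55+.05*i,bars(cv2.imread(f'pics/i{i}.png'))[0]] for i in range(16)]+[[10.6+.05*i,bars(cv2.imread(f'pics/h{i}.png'))[0]] for i in range(3)]
for i in range(n):
    t=manip.sense()["t"];im=manip.snapshot("scene")[:,:,::-1];im=np.ascontiguousarray(im);b=bars(im)
    if b[1]>.95:D.append([float(t),float(b[0])])
cv2.imwrite('pics/last.png',im) if n else 0
D.sort();json.dump(D,open('d.json','w'));D=np.array(D);t=D[:,0]-12.3
def model(p,t):  # th0,w0,k
    c,b=.02*p[2],.09*p[2];w=(p[1]+c/b)*np.exp(-b*t)-c/b
    return p[0]+(p[1]+c/b)*(1-np.exp(-b*t))/b-c/b*t,w
def res(p):
    e=np.degrees(model(p,t)[0])-45-D[:,1];return (e+45)%90-45
p=[np.radians(404.3),1.94,.73]
for cut in list(np.arange(-1,t.max()+1,1))+[99]:
    m=t<=max(cut,0.1);p=least_squares(lambda q:res(q)[m],p,x_scale=[.1,.1,.1]).x
print("fit",p,"rms deg",np.std(res(p)),"last res",res(p)[-4:].round(2))
tt=np.arange(0,40,.01);th,w=model(p,tt)
for k in(2,3,4,5):
    i=np.searchsorted(th[:np.argmax(th)],2*np.pi*k);print(k,"t",round(12.3+tt[i],2),"w",w[i].round(3))
tn=manip.sense()["t"];print("now",tn,"angle",model(p,tn-12.3),"post top deg",postline(im).argmin()*.5 if n else '')
E
python3 fit.py 6
```

```text
fit [7.05675102 1.87746174 1.01456921] rms deg 0.10583844734208499 last res [ 0.07 -0.1  -0.03  0.13]
2 t 15.8 w 1.303
3 t 22.71 w 0.589
4 t 36.9 w -0.0
5 t 36.9 w -0.0
now 14.65 angle (np.float64(10.975305454476167), np.float64(1.4719689617715688)) post top deg 227.5
```

Call:
{"op": "drive_tool", "data": {"increments": [[255,0,0,0,0,0,0],[255,0,0,0,0,0,0],[255,0,0,0,0,0,0],[255,0,0,0,0,0,0],[255,0,0,0,0,0,0],[255,0,0,0,0,0,0],[255,0,0,0,0,0,0],[255,0,0,0,0,0,0],[255,0,0,0,0,0,0],[255,0,0,0,0,0,0],[255,0,0,0,0,0,0],[255,0,0,0,0,0,0],[255,0,0,0,0,0,0],[255,0,0,0,0,0,0],[255,0,0,0,0,0,0],[255,0,0,0,0,0,0],[255,0,0,0,0,0,0],[255,0,0,0,0,0,0],[255,0,0,0,0,0,0],[255,0,0,0,0,0,0]]}}

```text
t: 16.65
tcp_pos: [0.5905, -0.071, 0.128]
tool_rot: [0.477, 0.879, 0.0, 0.0]
force: [-0.0, 0.0, -0.3]
finger_gap: -0.002
```

```bash
python3 fit.py 4
```

```text
fit [7.05778171 1.87774388 1.02307617] rms deg 0.12178005437298785 last res [ 0.11  0.08 -0.    0.04]
2 t 15.81 w 1.298
3 t 22.79 w 0.577
4 t 36.69 w 0.0
5 t 36.69 w 0.0
now 16.85 angle (np.float64(13.85254212073095), np.float64(1.159003779844591)) post top deg 228.0
```

Call:
{"op": "drive_tool", "data": {"increments": [[255,0,0,0,0,0,0],[255,0,0,0,0,0,0],[255,0,0,0,0,0,0],[255,0,0,0,0,0,0],[255,0,0,0,0,0,0],[255,0,0,0,0,0,0],[255,0,0,0,0,0,0],[255,0,0,0,0,0,0],[255,0,0,0,0,0,0],[255,0,0,0,0,0,0],[255,0,0,0,0,0,0],[255,0,0,0,0,0,0],[255,0,0,0,0,0,0],[255,0,0,0,0,0,0],[255,0,0,0,0,0,0],[255,0,0,0,0,0,0],[255,0,0,0,0,0,0],[255,0,0,0,0,0,0],[255,0,0,0,0,0,0],[255,0,0,0,0,0,0]]}}

```text
t: 18.85
tcp_pos: [0.5905, -0.071, 0.128]
tool_rot: [0.477, 0.879, -0.0, -0.0]
force: [0.8, 0.8, 0.2]
finger_gap: -0.001
```

```bash
python3 fit.py 6; python3 - <<'E'
from h import *
a=cv2.imread('pics/last.png')
cv2.imwrite('pics/m7.png',np.hstack([cv2.resize(a[150:310,220:380],(400,400)),cv2.resize(rect(a,180,.0014),(400,400))]))
E
```

```text
fit [7.05920829 1.87894529 1.03057786] rms deg 0.16972641054619106 last res [0.14 0.18 0.18 0.18]
2 t 15.81 w 1.295
3 t 22.85 w 0.568
4 t 36.52 w 0.0
5 t 36.52 w 0.0
now 19.15 angle (np.float64(16.189858714492267), np.float64(0.8908699643812926)) post top deg 227.5
```

View pics/m7.png

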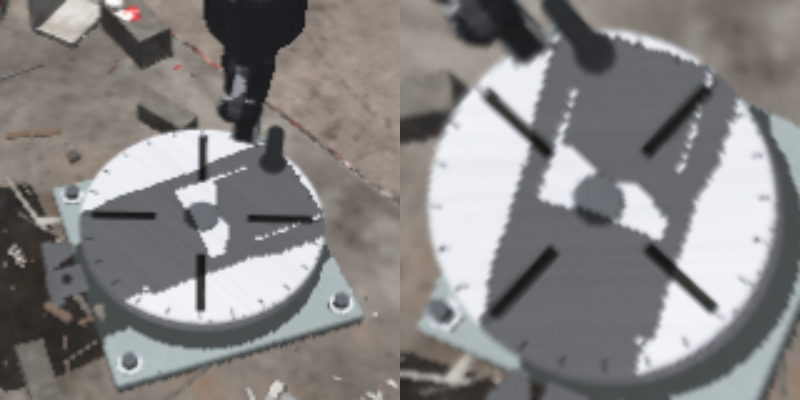

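The view confirms the fit: post at (273,150) in the left half, world angle about 1.5° as predicted, and the finger well clear. I'll lower to a hover 10 mm above the disc.

Call:
{"op": "drive_tool", "data": {"increments": [[255,0,0,0,0,0,0],[255,0,0,0,0,0,0],[255,0,0,0,0,0,0],[255,0,0,0,0,0,0],[255,0,0,0,0,0,0],[255,0,0,0,0,0,0],[255,0,0,2,0,0,0],[255,0,0,4,0,0,0],[255,0,0,6,0,0,0],[255,0,0,7.5,0,0,0],[255,0,0,8.4,0,0,0],[255,0,0,8.4,0,0,0],[255,0,0,8.4,0,0,0],[255,0,0,8.4,0,0,0],[255,0,0,8.4,0,0,0],[255,0,0,8.4,0,0,0],[255,0,0,8.4,0,0,0]]}}

```text
t: 20.85
tcp_pos: [0.5907, -0.0711, 0.0444]
tool_rot: [0.477, 0.879, 0.0, 0.0]
force: [0.8, -0.0, -0.2]
finger_gap: -0.001
```

```bash
python3 fit.py 4; python3 -c "
from h import *
print(bars(cv2.imread('pics/last.png')),manip.sense()['tcp_pos'])"
```

```text
fit [7.06003625 1.87997828 1.03405146] rms deg 0.20274999586040068 last res [0.32 0.21 0.17 0.19]
2 t 15.81 w 1.294
3 t 22.87 w 0.564
4 t 36.45 w -0.0
5 t 36.45 w -0.0
now 21.05 angle (np.float64(17.698747566714133), np.float64(0.7089315304407113)) post top deg 228.0
(np.float64(66.83733614627198), np.float64(0.9938293504074373), np.float32(2133.4326)) [ 0.59047546 -0.07105234  0.04407184]
```

Call:
{"op": "drive_tool", "data": {"increments": [[255,0,0,0,0,0,0],[255,0,0,0,0,0,0],[255,0,0,0,0,0,0],[255,0,0,0,0,0,0],[255,0,0,0,0,0,0],[255,0,0,0,0,0,0],[255,0,0,0,0,0,0],[255,0,0,0,0,0,0],[255,0,0,0,0,0,0],[255,0,0,0,0,0,0],[255,0,0,0,0,0,0],[255,0,0,0,0,0,0],[255,0,0,0,0,0,0],[255,0,0,0.4,0,0,0],[255,0,0,0.7,0,0,0],[255,0,0,0.7,0,0,0],[255,0,0,0.7,0,0,0],[255,0,0,1.3,0,0,0],[255,0,0,1.4,0,0,0],[255,0,0,1.4,0,0,0]]}}

```text
t: 23.05
tcp_pos: [0.5914, -0.0711, 0.0337]
tool_rot: [0.477, 0.879, 0.0, 0.001]
force: [-5.3, 0.9, 21.7]
finger_gap: -0.001
```

```bash
cat > chk.py <<'E'
from h import *
for i in range(3):
    t=manip.sense()["t"];im=np.ascontiguousarray(manip.snapshot("scene")[:,:,::-1]);b=bars(im);print(t,"post deg from pointer (mod 90)",(b[0]+45+45)%90-45,b[1])
s=manip.sense();print(s["tcp_pos"],s["force"]);cv2.imwrite('pics/last.png',im)
E
python3 chk.py
```

```text
23.05 post deg from pointer (mod 90) -1.151973218502377 0.9511001056774483
23.1 post deg from pointer (mod 90) -1.1074056122130287 0.951732140743936
23.15 post deg from pointer (mod 90) -1.1246689735829989 0.9548100708840142
[ 0.59143925 -0.07108378  0.03368736] [-4.43556274  1.76389071 22.18362414]
```

The disc has stopped about 1° short of the pointer. I'll lift straight up.

Call:
{"op": "drive_tool", "data": {"increments": [[255,0,0,-0.2,0,0,0],[255,0,0,-0.5,0,0,0],[255,0,0,-1.5,0,0,0],[255,0,0,-4,0,0,0],[255,0,0,-8,0,0,0],[255,0,0,-12,0,0,0],[255,0,0,-16,0,0,0],[255,0,0,-18,0,0,0],[255,0,0,-18,0,0,0],[255,0,0,-18,0,0,0],[255,0,0,-18,0,0,0],[255,0,0,-18,0,0,0]]}}

```text
t: 24.4
tcp_pos: [0.5894, -0.0707, 0.2081]
tool_rot: [0.477, 0.879, -0.0, -0.002]
force: [0.6, -0.3, -0.1]
finger_gap: -0.005
```

```bash
python3 chk.py; python3 -c "
from h import *
a=cv2.imread('pics/last.png');cv2.imwrite('pics/m8.png',cv2.resize(a[150:350,180:400],None,fx=2.9,fy=2.9,interpolation=2))"
```

```text
24.4 post deg from pointer (mod 90) -3.5051534805646725 0.9562133724655748
24.45 post deg from pointer (mod 90) -3.499994442410781 0.955647905424855
24.5 post deg from pointer (mod 90) -3.284834486368169 0.898639516795804
[ 0.59000412 -0.07090047  0.20884164] [ 0.30846572 -0.1113268  -0.76790988]
```

View pics/m8.png

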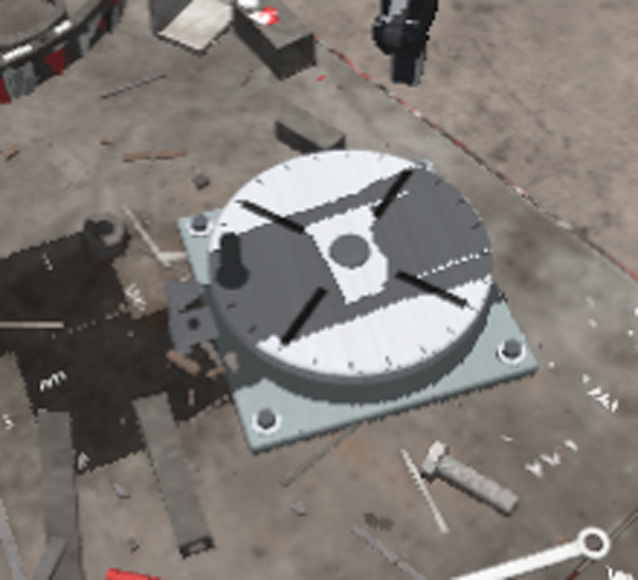

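The post foot is at about (232,272) in the crop, with the pointer strap around (190,315) and the finger well away. The disc moved back about 2° as the pressure was released, so I'll check that it isn't drifting and that the pointer direction holds.

Call:
{"op": "drive_tool", "data": {"increments": [[255,0,0,0,0,0,0],[255,0,0,0,0,0,0],[255,0,0,0,0,0,0],[255,0,0,0,0,0,0],[255,0,0,0,0,0,0],[255,0,0,0,0,0,0],[255,0,0,0,0,0,0],[255,0,0,0,0,0,0]]}}

```text
t: 25.35
tcp_pos: [0.5905, -0.0711, 0.2101]
tool_rot: [0.477, 0.879, -0.0, 0.0]
force: [-0.3, 0.0, -0.0]
finger_gap: -0.003
```

```bash
python3 chk.py; python3 - <<'E'
from h import *
f=lambda r,a,z:(projN([C[0]+r*np.cos(PTR+a),C[1]+r*np.sin(PTR+a),z])-[180,150])*2.9
print("mark",f(.093,0,.058),"post est",f(.093,np.radians(-3.5),.058),"tip",f(.117,0,.063),"strap end",f(.146,0,.063))
E
```

```text
25.35 post deg from pointer (mod 90) -3.3620575361285034 0.9357456695762921
25.4 post deg from pointer (mod 90) -3.3330326456505475 0.93226010553129
25.45 post deg from pointer (mod 90) -3.3501353257168773 0.9348139582130124
[ 0.59050822 -0.07104324  0.21001967] [-0.44881637 -0.0289165   0.51368834]
mark [233.72267151 280.89944458] post est [231.93220825 275.14506683] tip [202.62710114 284.84216309] strap end [165.11520996 294.48792877]
```

```bash
python3 -c "
from station import manip
print(manip.sign_off())"
```

```text
the job is handed in; nothing more can be done
None
```

I flicked the post once and the disc spun anticlockwise. It passed the pointer twice with nothing touching it, at about 11.9 s and 15.8 s. I then braked it with a fingertip on the third pass and lifted the finger straight up.

- **Final position:** the disc is at rest with the post about 3.4° before the pointer. That is about 5.5 mm, within the 16 mm post width, and steady over the last second. It stopped at 1.1° but moved back about 2° when I released the brake pressure.
- **Finger clear:** it is about 17 cm above the disc, and the wrist reads about 0 N. The press on the disc was about 22 N.
- **Loose parts:** the nut, bolt, offcut and spanner look undisturbed in the last picture.
- **Time:** I handed the job in at about 25.5 s.
- **What disagreed:** the closed fingertips end about 24 mm short of the reported TCP. Because of that, my first two strokes passed over the post without moving the disc. I then measured the offset with a light touch (about 12 N) on clear table before the real flick.

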